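# Scrub out a tilted dust cup with the long brush

### The arm

A 6-joint arm with a two-finger parallel gripper is mounted at the origin on the work surface. World frame = base frame: x ahead of the robot, y to its left, z up, the work surface at z = 0. Lengths are in mm, angles in rad, forces in N, time in s.
With the tool pointing down it reaches from about 400 to 925 mm from the base axis. Payload 12.5 kg.
Tool frame: the origin (TCP) lies on the centre line of the jaws, within the pads' length; the fingertips stand 19 mm ahead of it and the grasp point (between the pads) is the TCP; z points along the fingers, y is the line along which they close (so a half turn about z gives the same grasp; the last joint's range is limited). The gripper opens to 95 mm and grips with 3 to 60 N. Pads are 20 mm wide; open, the fingers measure 119 mm over their backs; the gripper's body (75 mm by 180 mm) begins 59 mm behind the grasp point.
Start: joints at [-1.424, 0.491, 1.559, -0, 1.092, -0.106], TCP at [156.345, -605.145, 233.661] pointing down, gripper open.
Joint ranges: [-3.1, 3.1], [-0.84, 2.19], [0.05, 2.79], [-1.13, 4.28], [0.06, 2.93], [-2.69, 2.69]. Speed limits (rad/s): [2.22, 2.22, 2.79, 3.14, 3.14, 3.14].

### API

Orientations are given as [roll, pitch, yaw] about the fixed x, y, z axes, in that order (R = Rz(yaw) Ry(pitch) Rx(roll)).
In Python, from cell import state, read_camera, job_done gives the robot as it stands.
- The arm moves only by the tool arm_command, never from a script. Its argument "deltas" is a list of rows, each an object of numbers: "dx", "dy", "dz": the shift along the world's x, y, z in m; "yaw": the turn about the world's z in degrees. In form: [{"dx": .., "dy": .., "dz": .., "yaw": ..}, ...]. A call has 1 to 20 rows; each row shifts and turns the commanded pose from where the row before left it; what a row does not reach is not made up. A row lasts 1/10 s, in which the tool goes at most 50 mm and 8.59 degrees, less where a joint would pass 70% of its speed; a pose out of reach is approached as far as the arm can. A call with a gripper value outside its range is refused whole. "gripper" is the finger opening in m, from 0 to 0.0951, set as the call begins (left out, the last holds). The fingers move at their own pace and stop on an object; the grip force is fixed at half the most. Time passes only in rows, so rows that do not move let the fingers close. It gives the time, the measured TCP pose, the force, the opening and the grip force at its end, in the units of the state.
- state(): the state, without advancing time (a new reading comes with each control period).
- read_camera(name): name is "scene" or "top"; returns a dict with "color" (384x512x3 uint8, red, green, blue), "range_z" (384x512 float32, mm along the optical axis (not along the pixel's ray), 0 where there is no reading), "fx", "fy", "cx", "cy" (pixels), "extrinsics" (4x4, takes a point from camera to world coordinates). Camera axes: x right, y up, looking along -z (the intrinsics and any distortion apply to the point x, -y, -z); pixel columns grow to the right and rows downward; lengths in mm; the calibration is good to about 2 mm. A picture is of the moment at which its call begins.
- job_done(): hands the job in; it is judged then, once.
The state is a dict: "t": time; "joints": joint angles; "qvel": joint speeds; "tau": joint torques, N m; "eef_pos": TCP position; "tcp_rot": TCP orientation; "ft_force": force on the tool from outside, world axes, zero at the start; "moment": the same for the moment, N m; "opening": opening from 0.0 (shut) to 1.0 (fully open); "grip_force": force on a finger pad.
Only numpy, scipy, OpenCV 4.12 (cv2) and the standard library are available. Lean on these libraries where they do the work, as an engineer would, in place of code of your own. Each camera call takes 0.05 s, during which the arm holds its last target. There are 200 camera calls.

### The job

Take the long brush from its holder and scrub out the blue dust cup that is clamped at a slant: push the brush gently down to the bottom of the cup, draw it up until the bristles come out at the mouth, and push it down to the bottom once more. Then stand the brush back upright in its holder, its black guard disc resting on the rim, and let go. Do not push the things lying around out of their places.

Things in the scene. Friction and masses are not known exactly. Their poses are not given: they have to be found in the camera images.
- brush: Long brush, 240 mm, loose, 0.15 kg, upright in the holder, head down. Origin at the tip (free end of the head); z runs from tip to handle. Along z: head 0-60 mm (black solid core 36 mm wide; white bristles to 51 mm wide yield to anything), shaft 60-150 (12 wide), black guard disc 150-156 (80 wide), orange handle 156-240, 22 x 22 mm square, flats facing the brush's own x and y.
- brush_tip (a point): The brush's origin: centre of the free end of the head; same axes as the brush.
- cup: Blue round cup, clamped immovably in a yellow cradle fixed to the bench. Its axis is tilted 30 degrees from vertical, mouth leaning roughly towards the robot. Origin: outside centre of the bottom; z along the axis, out through the mouth. Outside 66 mm wide, 115 long; inside 56 wide, 110 deep. Cradle: base 170 x 120 x 12 mm, cheeks 94 mm apart over all, all lower than the mouth.
- cup_floor (a point): Centre of the cup's inside floor, 5 mm along the cup's z from its origin; same axes as the cup.
- cup_mouth (a point): Centre of the cup's rim, 115 mm along the cup's z from its origin; same axes as the cup.
- holder: Aluminium tube on four dark feet, the brush holder, upright and fixed to the bench. Origin at the centre of its underside, z up. 160 mm tall, outside diameter 66 mm, inside diameter 56 mm, inner floor 5 mm up. With the brush in it the guard disc lies on the rim, and the brush's tip is 10 mm above the holder's origin.
- holder_mouth (a point): Centre of the holder's rim, 160 mm above its origin.
- glue: Bystander: white bottle with blue label and red cap, 56 mm in diameter, 150 mm tall, standing loose; origin at the underside.
- tin: Bystander: green tin, 80 mm in diameter, 90 mm tall, standing loose; origin at the underside.
- driver: Bystander: red-handled screwdriver, about 200 mm long, lying loose on the bench between robot and work; origin below its middle.

How it is judged (in metres and radians):
On the way, in this order (a step that is already met when the one before it is completed fails the run):
1. the brush's tip is inside the cup within 18 mm of its floor (x of brush_tip in the frame of cup_floor between -0.022 and 0.022 m and y of brush_tip in the frame of cup_floor between -0.022 and 0.022 m and z of brush_tip in the frame of cup_floor between -0.01 and 0.018 m), for 0.1 s.
2. the brush is drawn up: its tip at least 50 mm above the cup's floor, along the cup's axis (z of brush_tip in the frame of cup_floor above 0.05 m), for 0.1 s.
3. the tip is again inside the cup within 18 mm of its floor (all of step 1), for 0.1 s.
At the end, for the whole second after the job is handed in: The brush stands at rest in its holder: tip within 16 mm of the holder's axis and 4 to 16 mm above the holder's underside (guard disc on the rim), upright within 0.1 rad, released (horizontal distance between brush and holder below 0.016 m and angle between brush's own z axis and vertical below 0.1 rad and z of brush in the frame of holder between 0.004 and 0.016 m and linear speed of brush below 0.02 m/s); the robot touches nothing.
It fails at once if the brush is rammed into the cup (contact over 40 N) (contact force between brush and cup above 40 N).
It fails at once if a bystander (glue bottle, tin, screwdriver) is moved more than 30 mm (distance of any of glue, tin, driver from where it was at the start of the episode above 0.03 m).
It also fails if it takes over 56 s, if anything falls off the work surface, if the arm or the gripper's body presses on something with over 40 N, if the wrist force passes 120 N, or if a joint passes its speed limit or range.

## Working session

There is one attempt and no reset: what is moved stays moved. The work goes in short steps, Python scripts to look and compute and a tool call to move; the robot and the scene stay as the last step left them, time stands still between calls to the robot, and variables do not carry over. Pictures are saved under pics/ and viewed, at most 10 in all, crops included, and the job is handed in when it is done.

Besides the shell and the picture viewer there is one more tool, called after "Emit:" in YAML: its name, and indented under it one key for each argument. arm_command: Moves the arm, as the interface text tells. Its arguments: {"type":"object","properties":{"deltas":{"type":"array"},"gripper":{"type":"number"}},"required":["deltas"]}

```bash
mkdir -p pics
cat > h.py <<'E'
import numpy as np, cv2
from cell import state, read_camera, job_done
def grab(n):
    c=read_camera(n); np.savez(f'{n}.npz',**c); return c
def pts(c):
    z=c['range_z']; v,u=np.mgrid[:z.shape[0],:z.shape[1]]
    P=np.stack([(u-c['cx'])*z/c['fx'],-(v-c['cy'])*z/c['fy'],-z,np.ones_like(z)],-1)@np.array(c['extrinsics']).T
    P=P[...,:3]; P[z<=0]=np.nan; return P
def save(img,name): cv2.imwrite('pics/'+name,img[...,::-1])
E
python3 - <<'E'
from h import *
a=grab('scene');b=grab('top')
save(cv2.resize(a['color'],(800,600)),'s0.png');save(cv2.resize(b['color'],(800,600)),'t0.png')
for c in(a,b):print(np.round(c['extrinsics'],3),c['fx'],c['cx'],c['cy'],[k for k in c])
print(state())
E
```

```text
[[ 4.20000e-01 -7.71000e-01  4.78000e-01  9.96786e+02]
 [ 9.07000e-01  3.62000e-01 -2.14000e-01 -1.85663e+02]
 [-8.00000e-03  5.24000e-01  8.52000e-01  8.07230e+02]
 [ 0.00000e+00  0.00000e+00  0.00000e+00  1.00000e+00]] 431.20590127718543 253.78609940458242 186.0159466331931 ['color', 'range_z', 'fx', 'fy', 'cx', 'cy', 'extrinsics']
[[ 1.50000e-02  9.98000e-01 -5.90000e-02  5.42348e+02]
 [-1.00000e+00  1.50000e-02 -1.00000e-03  8.97100e+00]
 [-0.00000e+00  5.90000e-02  9.98000e-01  9.51001e+02]
 [ 0.00000e+00  0.00000e+00  0.00000e+00  1.00000e+00]] 400.5584334386226 254.9884498391604 193.93078988521003 ['color', 'range_z', 'fx', 'fy', 'cx', 'cy', 'extrinsics']
{'t': 0.1, 'joints': array([-1.42357769e+00,  4.91487311e-01,  1.55937186e+00, -1.13600720e-06,
        1.09166234e+00, -1.05629851e-01]), 'qvel': array([-6.22013857e-04, -4.05683394e-04, -8.27409234e-04, -1.16696189e-05,
        7.97966626e-04, -1.52348292e-03]), 'tau': array([ 2.62591340e-03, -6.13623405e+01, -2.58606845e+01,  6.93987287e-02,
        4.69782797e-02, -5.33714751e-05]), 'eef_pos': array([ 156.32908691, -604.94832537,  233.13333543]), 'tcp_rot': array([-3.14066886e+00, -9.69312509e-05,  2.52848968e-01]), 'ft_force': array([ 1.27371231,  0.60827822, -0.41488289]), 'moment': array([ 0.05871265, -0.03680989,  0.0139899 ]), 'grip_force': 0.0, 'opening': 0.9995425170667059}
```

View pics/s0.png

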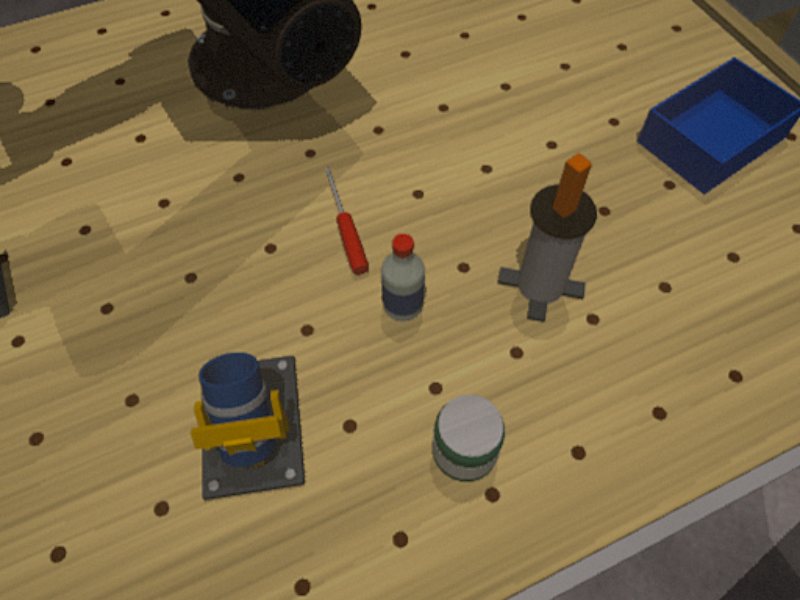

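View pics/t0.png

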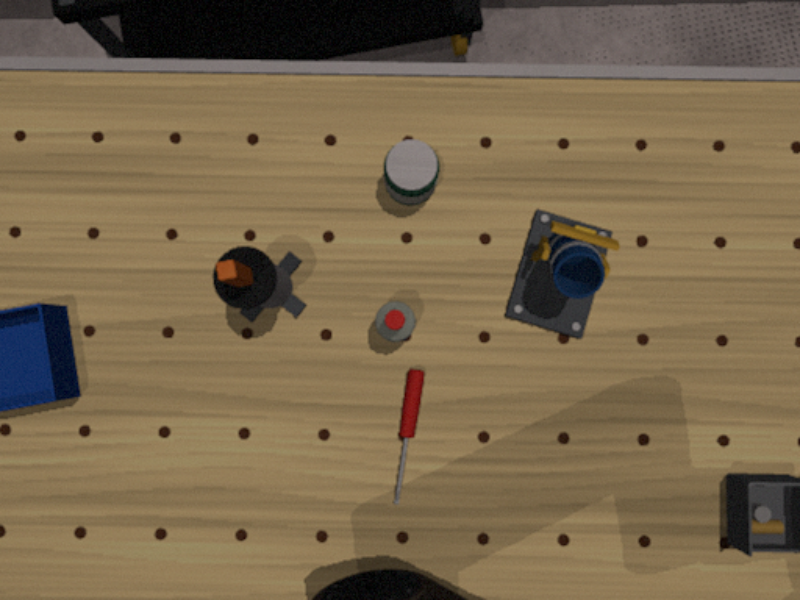

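The scene view shows the cup at (235,400), glue at (403,280), holder and brush at (560,220), and the tin at (468,435). The top view shows the brush disc at (246,278), handle at (234,272), cup mouth at (577,270), glue at (395,320), and driver from (415,372) to (397,500). Next I'll measure.

Run:
```python
from h import *
from scipy.optimize import least_squares
C={n:dict(np.load(n+'.npz')) for n in('scene','top')}
cl={}
for n,c in C.items():
    P=pts(c);H=cv2.cvtColor(c['color'],cv2.COLOR_RGB2HSV);h,s,v=[H[...,i].astype(int) for i in range(3)]
    inb=lambda x0,x1,y0,y1:(P[...,0]>x0)&(P[...,0]<x1)&(P[...,1]>y0)&(P[...,1]<y1)
    orr=(h>3)&(h<18)&(s>180)&(P[...,2]>170)&inb(350,800,0,500)
    print(n,'orange',orr.sum(),np.nanmean(P[orr],0),P[orr].max(0),P[orr].min(0))
    top=orr&(P[...,2]>243); 
    if top.sum()>8:
        q=P[top][:,:2].astype(np.float32); print(' top',top.sum(),q.mean(0),cv2.minAreaRect(q))
    vv,uu=np.nonzero(orr);print(' px box',cv2.minAreaRect(np.stack([uu,vv],1).astype(np.int32)))
    d=(P[...,2]>158)&(P[...,2]<172)&inb(400,800,100,400)&~((h>3)&(h<18)&(s>180))&(v<80)
    print(' disc',d.sum(),np.nanmedian(P[d],0),cv2.minEnclosingCircle(P[d][:,:2].astype(np.float32)))
    b=(h>95)&(h<125)&(s>120)&(P[...,2]>20)&inb(450,800,-400,-80)
    print(' blue',b.sum()); cl[n]=P[b]
    for nm,m in(('red',((h<4)|(h>174))&(s>150)&inb(250,800,-100,200)),):
        Q=P[m];print(' red',len(Q),Q.min(0),Q.max(0))
    t=(P[...,2]>80)&(P[...,2]<100)&inb(600,850,-200,150);print(' tin',np.nanmedian(P[t],0))
    g=(P[...,2]>140)&(P[...,2]<160)&inb(450,650,-100,100);print(' gluecap',np.nanmedian(P[g],0))
    k=(P[...,2]>9)&(P[...,2]<17)&inb(450,800,-400,-80);q=P[k][:,:2].astype(np.float32);print(' base',cv2.minAreaRect(q))
# cup fit: cylinder r=33 (outer) or 28 (inner), 30deg tilt
Q=np.vstack([cl['scene'],cl['top']]);print(Q.min(0),Q.max(0))
def ax(a):return np.array([np.sin(np.pi/6)*np.cos(a),np.sin(np.pi/6)*np.sin(a),np.cos(np.pi/6)])
def res(p):
    A=ax(p[3]);D=Q-p[:3];z=D@A;r=np.linalg.norm(D-z[:,None]*A,axis=1)
    o=np.hypot(r-33,np.maximum(z-115,0)+np.maximum(-z,0)); i=np.hypot(r-28,np.maximum(z-115,0)+np.maximum(5-z,0))
    f=np.hypot(z-5,np.maximum(r-28,0)); m=np.hypot(z-115,np.maximum(r-33,0)+np.maximum(28-r,0)); bo=np.hypot(z,np.maximum(r-33,0))
    return np.min([o,i,f,m,bo],0)
best=min((least_squares(res,[x,y,z,a],loss='soft_l1',f_scale=2) for a in(2.6,3.0,-2.9,-2.5) for x in(620,650,680) for y in(-240,-210) for z in(20,40)),key=lambda r:r.cost)
p=best.x;print('cup',p,np.median(res(p)),len(Q));A=ax(p[3]);print('axis',A,'floor',p[:3]+5*A,'mouth',p[:3]+115*A)
```

```text
scene orange 554 [623.43867082 199.19213456 218.97310448] [631.97548408 215.51092015 253.07914595] [608.61723249 190.54549039 170.45767774]
 top 147 [620.7622  202.16162] ((619.8364868164062, 204.275146484375), (20.687528610229492, 24.125093460083008), 10.71317195892334)
 px box ((365.3095703125, 118.59850311279297), (15.160181045532227, 40.802547454833984), 17.650123596191406)
 disc 882 [628.13500407 195.02932262 166.28678628] ((618.7493896484375, 203.7023162841797), 40.12962341308594)
 blue 383
 red 141 [250.46182675 -91.63454995   9.73719101] [582.21947053  43.70609291 304.14120724]
 tin [789.03986309  -9.12667267  90.03676881]
 gluecap [571.72717638  12.17707494 149.80236238]
 base ((647.3651733398438, -231.30328369140625), (119.19476318359375, 171.09716796875), 73.87809753417969)
top orange 294 [617.66706777 201.60263867 229.88148869] [631.43038701 216.45444169 253.39223703] [606.99723195 193.49531274 171.57962069]
 top 153 [618.59015 204.90247] ((618.6728515625, 205.60919189453125), (20.944894790649414, 22.06549072265625), 11.074309349060059)
 px box ((149.0, 174.0), (16.0, 22.0), 90.0)
 disc 904 [611.36012725 197.15851828 166.21345687] ((618.5494995117188, 205.02757263183594), 39.44495391845703)
 blue 904
 red 553 [251.15791547 -49.50080081   0.38848329] [630.44809089 196.84762503 245.50348336]
 tin [784.79444118  -4.89544444  90.0789796 ]
 gluecap [569.19422932  15.65001388 150.34140875]
 base ((648.0332641601562, -229.39805603027344), (120.16072082519531, 170.19805908203125), 74.07543182373047)
[ 602.93021225 -265.78915705   21.6984707 ] [ 711.72171783 -193.13528849  150.33820241]
cup [ 686.13158723 -240.43078766   32.61902425   -3.41096764] 0.5846251441143338 1287
axis [-0.48196871  0.13306451  0.8660254 ] floor [ 683.72174368 -239.76546513   36.94915127] mouth [ 630.70518561 -225.12836942  132.21194569]
```

Emit:
arm_command:
  deltas:
    - {"dx":0.015,"dy":0.015,"dz":0.008}
    - {"dx":0.027,"dy":0.025,"dz":0.008}
    - {"dx":0.027,"dy":0.025,"dz":0.008}
    - {"dx":0.027,"dy":0.025,"dz":0.008}
    - {"dx":0.027,"dy":0.025,"dz":0.008}
    - {"dx":0.027,"dy":0.025,"dz":0.008}
    - {"dx":0.027,"dy":0.025,"dz":0.008}
    - {"dx":0.027,"dy":0.025,"dz":0.008}
    - {"dx":0.027,"dy":0.025,"dz":0.008}
    - {"dx":0.027,"dy":0.025,"dz":0.008}
    - {"dx":0.027,"dy":0.025,"dz":0.008}
    - {"dx":0.027,"dy":0.025,"dz":0.008}
    - {"dx":0.015,"dy":0.033}
    - {"dx":0.01,"dy":0.036}
    - {"dx":0.01,"dy":0.036}
    - {"dx":0.01,"dy":0.036}
    - {"dx":0.01,"dy":0.036}
    - {"dx":0.01,"dy":0.036}
    - {"dx":0.01,"dy":0.036}
    - {"dx":0.01,"dy":0.036}
  gripper: 0.07

```text
$.deltas[0]: bad value
```

Emit:
arm_command:
  deltas:
    - {"dx":0.015,"dy":0.015,"dz":0.008,"yaw":0}
    - {"dx":0.027,"dy":0.025,"dz":0.008,"yaw":0}
    - {"dx":0.027,"dy":0.025,"dz":0.008,"yaw":0}
    - {"dx":0.027,"dy":0.025,"dz":0.008,"yaw":0}
    - {"dx":0.027,"dy":0.025,"dz":0.008,"yaw":0}
    - {"dx":0.027,"dy":0.025,"dz":0.008,"yaw":0}
    - {"dx":0.027,"dy":0.025,"dz":0.008,"yaw":0}
    - {"dx":0.027,"dy":0.025,"dz":0.008,"yaw":0}
    - {"dx":0.027,"dy":0.025,"dz":0.008,"yaw":0}
    - {"dx":0.027,"dy":0.025,"dz":0.008,"yaw":0}
    - {"dx":0.027,"dy":0.025,"dz":0.008,"yaw":0}
    - {"dx":0.027,"dy":0.025,"dz":0.008,"yaw":0}
    - {"dx":0.015,"dy":0.033,"dz":0,"yaw":-1}
    - {"dx":0.01,"dy":0.036,"dz":0,"yaw":-1}
    - {"dx":0.01,"dy":0.036,"dz":0,"yaw":-1}
    - {"dx":0.01,"dy":0.036,"dz":0,"yaw":-0.5}
    - {"dx":0.01,"dy":0.036,"dz":0,"yaw":0}
    - {"dx":0.01,"dy":0.036,"dz":0,"yaw":0}
    - {"dx":0.01,"dy":0.036,"dz":0,"yaw":0}
    - {"dx":0.01,"dy":0.036,"dz":0,"yaw":0}
  gripper: 0.07

```text
t: 2.1
eef_pos: [553.0, -27.7, 330.0]
tcp_rot: [3.142, -0.0, 0.192]
ft_force: [0.3, -0.3, 0.5]
opening: 0.734
grip_force: 0.0
```

Emit:
arm_command:
  deltas:
    - {"dx":0.01,"dy":0.036,"dz":0,"yaw":0}
    - {"dx":0.01,"dy":0.036,"dz":0,"yaw":0}
    - {"dx":0.01,"dy":0.036,"dz":0,"yaw":0}
    - {"dx":0.01,"dy":0.036,"dz":0,"yaw":0}
    - {"dx":0.01,"dy":0.036,"dz":0,"yaw":0}
    - {"dx":0.01,"dy":0.034,"dz":0,"yaw":0}
    - {"dx":0.006,"dy":0.018,"dz":0,"yaw":0}
    - {"dx":0,"dy":0,"dz":-0.01,"yaw":0}
    - {"dx":0,"dy":0,"dz":-0.02,"yaw":0}
    - {"dx":0,"dy":0,"dz":-0.02,"yaw":0}
    - {"dx":0,"dy":0,"dz":-0.02,"yaw":0}
    - {"dx":0,"dy":0,"dz":-0.02,"yaw":0}
    - {"dx":0,"dy":0,"dz":-0.018,"yaw":0}
    - {"dx":0,"dy":0,"dz":-0.01,"yaw":0}
    - {"dx":0,"dy":0,"dz":0,"yaw":0}

```text
t: 3.6
eef_pos: [618.7, 201.0, 210.4]
tcp_rot: [3.141, 0.003, 0.191]
ft_force: [-0.4, -1.1, -0.5]
opening: 0.736
grip_force: 0.0
```

Emit:
arm_command:
  deltas:
    - {"dx":0,"dy":0.003,"dz":0,"yaw":0}
    - {"dx":0,"dy":0,"dz":0,"yaw":0}

```text
t: 3.8
eef_pos: [619.6, 205.1, 212.7]
tcp_rot: [3.142, -0.002, 0.192]
ft_force: [0.6, 0.2, -1.2]
opening: 0.737
grip_force: 0.0
```

Emit:
arm_command:
  deltas:
    - {"dx":0,"dy":0,"dz":0,"yaw":0}
    - {"dx":0,"dy":0,"dz":0,"yaw":0}
    - {"dx":0,"dy":0,"dz":0,"yaw":0}
    - {"dx":0,"dy":0,"dz":0,"yaw":0}
    - {"dx":0,"dy":0,"dz":0,"yaw":0}
    - {"dx":0,"dy":0,"dz":0,"yaw":0}
    - {"dx":0,"dy":0,"dz":0,"yaw":0}
  gripper: 0.0

```text
t: 4.5
eef_pos: [619.3, 204.9, 211.6]
tcp_rot: [3.142, 0.0, 0.192]
ft_force: [0.1, -0.4, -1.2]
opening: 0.232
grip_force: 30.0
```

Emit:
arm_command:
  deltas:
    - {"dx":0,"dy":0,"dz":0.01,"yaw":0}
    - {"dx":0,"dy":0,"dz":0.03,"yaw":0}
    - {"dx":0,"dy":0,"dz":0.035,"yaw":0}
    - {"dx":0,"dy":0,"dz":0.035,"yaw":0}
    - {"dx":0,"dy":0,"dz":0.035,"yaw":0}
    - {"dx":0,"dy":0,"dz":0.035,"yaw":0}
    - {"dx":0,"dy":0,"dz":0.01,"yaw":0}
    - {"dx":0,"dy":0,"dz":0,"yaw":0}

```text
t: 5.3
eef_pos: [619.3, 204.9, 403.0]
tcp_rot: [3.142, -0.003, 0.192]
ft_force: [0.2, -0.7, -3.0]
opening: 0.23
grip_force: 30.0
```

Emit:
arm_command:
  deltas:
    - {"dx":0.001,"dy":-0.015,"dz":0,"yaw":-1}
    - {"dx":0.001,"dy":-0.025,"dz":0,"yaw":-2.2}
    - {"dx":0.001,"dy":-0.035,"dz":0,"yaw":-2.2}
    - {"dx":0.001,"dy":-0.035,"dz":0,"yaw":-2.2}
    - {"dx":0.001,"dy":-0.035,"dz":0,"yaw":-2.2}
    - {"dx":0.001,"dy":-0.035,"dz":0,"yaw":-2.2}
    - {"dx":0.001,"dy":-0.035,"dz":0,"yaw":-2.2}
    - {"dx":0.001,"dy":-0.035,"dz":0,"yaw":-2.2}
    - {"dx":0.001,"dy":-0.035,"dz":0,"yaw":-2.2}
    - {"dx":0.001,"dy":-0.035,"dz":0,"yaw":-2.2}
    - {"dx":0.001,"dy":-0.035,"dz":0,"yaw":-2.2}
    - {"dx":0.001,"dy":-0.035,"dz":0,"yaw":-2.2}
    - {"dx":0.001,"dy":-0.025,"dz":0,"yaw":-1.6}
    - {"dx":0,"dy":-0.015,"dz":0,"yaw":0}
    - {"dx":0,"dy":0,"dz":0,"yaw":0}
    - {"dx":0,"dy":0,"dz":0,"yaw":0}

```text
t: 6.9
eef_pos: [632.1, -224.8, 400.8]
tcp_rot: [-3.141, 0.001, -0.276]
ft_force: [0.2, -0.1, -1.0]
opening: 0.226
grip_force: 30.0
```

Run:
```python
from h import *
a=grab('scene');b=grab('top')
save(np.hstack([a['color'],b['color']])[:, :].copy() if 0 else cv2.resize(np.hstack([a['color'][60:340,60:360],b['color'][60:340,220:512]]),(800,380)),'c1.png')
```

```text
(no output)
```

View pics/c1.png

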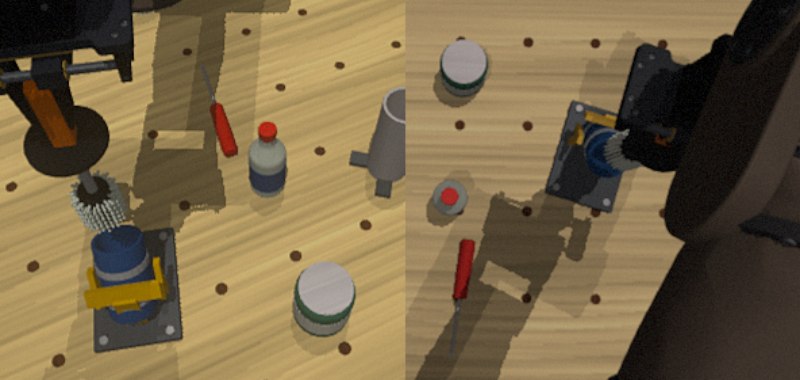

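The brush is held upright over the cup, with its head at (97,200) in the left half and the mouth at (118,240). I'll write a brush-pose fit from the disc and check it.

```bash
cat >> h.py <<'E'
F=np.array([683.7,-239.8,37.0]);A=np.array([-.482,.133,.866]);U=np.array([-.964,.266,0])
def brush(c,tcp):
    """disc top-face fit near the tool -> centre, axis, tip"""
    P=pts(c);H=cv2.cvtColor(c['color'],cv2.COLOR_RGB2HSV)
    m=(np.linalg.norm(P-(np.array(tcp)-[0,0,45]),axis=2)<75)&(P[...,2]<tcp[2]-22)&(H[...,2]<90)
    Q=P[m];rng=np.random.default_rng(0);best=None
    for _ in range(400):
        s=Q[rng.choice(len(Q),3,False)];n=np.cross(s[1]-s[0],s[2]-s[0]);l=np.linalg.norm(n)
        if l<300:continue
        n/=l;n*=np.sign(n[2])
        if n[2]<.7:continue
        k=np.abs((Q-s[0])@n)<2
        if best is None or k.sum()>best.sum():best=k
    I=Q[best];c0=I.mean(0);n=np.linalg.svd(I-c0,full_matrices=False)[2][2];n*=np.sign(n[2])
    e1=np.cross(n,[1,0,0]);e1/=np.linalg.norm(e1);e2=np.cross(n,e1)
    cc,r=cv2.minEnclosingCircle(np.stack([(I-c0)@e1,(I-c0)@e2],1).astype(np.float32))
    ctr=c0+cc[0]*e1+cc[1]*e2;tip=ctr-156*n
    print('n',len(I),'r',round(r,1),'ctr',ctr.round(1),'axis',n.round(3),'tilt_u',np.degrees(np.arctan2(n@U,n[2])).round(1),'tip',tip.round(1))
    d=tip-F;print(' tip over floor along axis',(d@A).round(1),'off axis',(d-(d@A)*A).round(1))
E
python3 - <<'E'
from h import *
brush(dict(np.load('scene.npz')),state()['eef_pos'])
E
```

```text
n 1790 r 40.2 ctr [ 632.2 -225.5  355.4] axis [ 0.003 -0.002  1.   ] tilt_u -0.2 tip [ 631.8 -225.2  199.4]
 tip over floor along axis 167.6 off axis [28.9 -7.7 17.2]
```

Emit:
arm_command:
  deltas:
    - {"dx":0.001,"dy":0,"dz":-0.01,"yaw":0}
    - {"dx":0.001,"dy":-0.0005,"dz":-0.02,"yaw":0}
    - {"dx":0,"dy":0,"dz":-0.02,"yaw":0}
    - {"dx":0,"dy":0,"dz":-0.015,"yaw":0}
    - {"dx":0,"dy":0,"dz":-0.015,"yaw":0}
    - {"dx":0,"dy":0,"dz":-0.01,"yaw":0}
    - {"dx":0,"dy":0,"dz":0,"yaw":0}

```text
t: 7.7
eef_pos: [634.1, -224.9, 310.0]
tcp_rot: [-3.141, 0.002, -0.275]
ft_force: [-0.1, 0.3, -0.6]
opening: 0.23
grip_force: 30.0
```

Emit:
arm_command:
  deltas:
    - {"dx":-0.006,"dy":0.0016,"dz":-0.0005,"yaw":0}
    - {"dx":-0.0067,"dy":0.0019,"dz":-0.001,"yaw":0}
    - {"dx":-0.0067,"dy":0.0019,"dz":-0.0015,"yaw":0}
    - {"dx":-0.0067,"dy":0.0018,"dz":-0.0015,"yaw":0}
    - {"dx":-0.0067,"dy":0.0018,"dz":-0.002,"yaw":0}
    - {"dx":-0.0067,"dy":0.0018,"dz":-0.0025,"yaw":0}
    - {"dx":-0.0067,"dy":0.0018,"dz":-0.0025,"yaw":0}
    - {"dx":0,"dy":0,"dz":0,"yaw":0}

```text
t: 8.5
eef_pos: [587.2, -212.9, 300.1]
tcp_rot: [3.141, 0.001, -0.276]
ft_force: [0.4, -0.7, 0.6]
opening: 0.229
grip_force: 30.0
```

Run:
```python
from h import *
brush(grab('scene'),state()['eef_pos'])
```

```text
n 1187 r 40.4 ctr [ 603.8 -218.1  257.2] axis [-0.195  0.057  0.979] tilt_u 11.7 tip [ 634.2 -227.   104.4]
 tip over floor along axis 83.9 off axis [-9.1  1.6 -5.3]
```

The brush pivots passively in the grip with almost no force, so I'll continue.

Emit:
arm_command:
  deltas:
    - {"dx":-0.006,"dy":0.0016,"dz":-0.0025,"yaw":0}
    - {"dx":-0.0067,"dy":0.0019,"dz":-0.003,"yaw":0}
    - {"dx":-0.0067,"dy":0.0019,"dz":-0.003,"yaw":0}
    - {"dx":-0.0067,"dy":0.0018,"dz":-0.0035,"yaw":0}
    - {"dx":-0.0067,"dy":0.0018,"dz":-0.0035,"yaw":0}
    - {"dx":-0.0067,"dy":0.0018,"dz":-0.004,"yaw":0}
    - {"dx":-0.0067,"dy":0.0018,"dz":-0.004,"yaw":0}
    - {"dx":0,"dy":0,"dz":0,"yaw":0}

```text
t: 9.35
eef_pos: [540.8, -200.1, 275.9]
tcp_rot: [-3.141, 0.002, -0.276]
ft_force: [1.6, -0.2, -1.0]
opening: 0.231
grip_force: 30.0
```

Run:
```python
from h import *
brush(grab('scene'),state()['eef_pos'])
```

```text
n 786 r 40.7 ctr [ 573.8 -210.5  239. ] axis [-0.407  0.116  0.906] tilt_u 25.0 tip [ 637.3 -228.5   97.7]
 tip over floor along axis 76.4 off axis [-9.6  1.1 -5.5]
```

Emit:
arm_command:
  deltas:
    - {"dx":0.0024,"dy":-0.0007,"dz":-0.0043,"yaw":0}
    - {"dx":0.0038,"dy":-0.001,"dz":-0.0069,"yaw":0}
    - {"dx":0.0038,"dy":-0.001,"dz":-0.0069,"yaw":0}
    - {"dx":0.0039,"dy":-0.0011,"dz":-0.0069,"yaw":0}
    - {"dx":0.0039,"dy":-0.0011,"dz":-0.0069,"yaw":0}
    - {"dx":0.0039,"dy":-0.0011,"dz":-0.0069,"yaw":0}
    - {"dx":0,"dy":0,"dz":0,"yaw":0}

```text
t: 10.1
eef_pos: [563.8, -206.4, 236.5]
tcp_rot: [-3.141, 0.002, -0.276]
ft_force: [0.1, 0.3, -1.5]
opening: 0.232
grip_force: 30.0
```

Run:
```python
from h import *
c=grab('scene');brush(c,state()['eef_pos']);t=grab('top');brush(t,state()['eef_pos'])
save(cv2.resize(c['color'][130:330,60:320],(780,600)),'c2.png')
```

```text
n 817 r 40.5 ctr [ 597.2 -216.6  199.8] axis [-0.408  0.115  0.906] tilt_u 25.1 tip [ 660.9 -234.5   58.5]
 tip over floor along axis 30.3 off axis [-8.2  1.3 -4.8]
n 120 r 16.7 ctr [ 626.5 -204.6  212.2] axis [-0.44   0.069  0.895] tilt_u 26.3 tip [ 695.2 -215.3   72.5]
 tip over floor along axis 28.5 off axis [25.2 20.7 10.8]
```

View pics/c2.png

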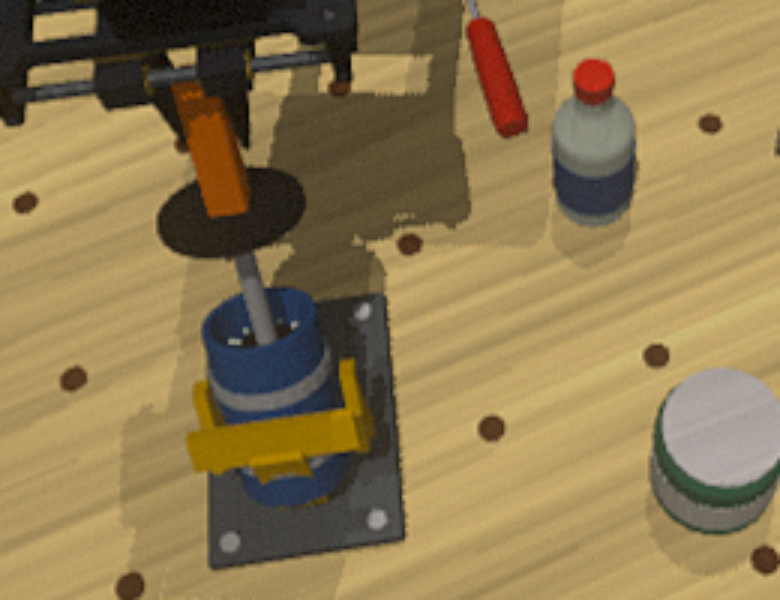

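The head is in the cup: the shaft enters the mouth at (262,335), and the tip is about 30 mm above the floor. I'll lower it gently.

Emit:
arm_command:
  deltas:
    - {"dx":0.0019,"dy":-0.0005,"dz":-0.0035,"yaw":0}
    - {"dx":0.0019,"dy":-0.0005,"dz":-0.0035,"yaw":0}
    - {"dx":0.0019,"dy":-0.0005,"dz":-0.0035,"yaw":0}
    - {"dx":0.0019,"dy":-0.0005,"dz":-0.0035,"yaw":0}
    - {"dx":0.0014,"dy":-0.0004,"dz":-0.0026,"yaw":0}
    - {"dx":0,"dy":0,"dz":0,"yaw":0}

```text
t: 10.8
eef_pos: [572.7, -208.8, 220.7]
tcp_rot: [-3.142, 0.001, -0.276]
ft_force: [0.2, 0.6, -1.6]
opening: 0.229
grip_force: 30.0
```

Run:
```python
from h import *
c=grab('scene');brush(c,state()['eef_pos'])
```

```text
n 806 r 40.9 ctr [ 606.8 -220.   184.4] axis [-0.409  0.114  0.905] tilt_u 25.1 tip [ 670.6 -237.8   43.2]
 tip over floor along axis 11.9 off axis [-7.3  0.4 -4.1]
```

Emit:
arm_command:
  deltas:
    - {"dx":0.0014,"dy":-0.0004,"dz":-0.0026,"yaw":0}
    - {"dx":0.0005,"dy":0,"dz":-0.0009,"yaw":0}
    - {"dx":0,"dy":0,"dz":0,"yaw":0}
    - {"dx":0,"dy":0,"dz":0,"yaw":0}
    - {"dx":0,"dy":0,"dz":0,"yaw":0}

```text
t: 11.35
eef_pos: [574.5, -209.2, 217.8]
tcp_rot: [3.141, -0.0, -0.276]
ft_force: [-0.8, -0.5, -1.5]
opening: 0.231
grip_force: 30.0
```

Emit:
arm_command:
  deltas:
    - {"dx":-0.0024,"dy":0.0007,"dz":0.0043,"yaw":0}
    - {"dx":-0.0048,"dy":0.0013,"dz":0.0087,"yaw":0}
    - {"dx":-0.0048,"dy":0.0013,"dz":0.0087,"yaw":0}
    - {"dx":-0.0048,"dy":0.0013,"dz":0.0087,"yaw":0}
    - {"dx":-0.0048,"dy":0.0013,"dz":0.0087,"yaw":0}
    - {"dx":-0.0048,"dy":0.0013,"dz":0.0087,"yaw":0}
    - {"dx":-0.0048,"dy":0.0013,"dz":0.0087,"yaw":0}
    - {"dx":-0.0024,"dy":0.0007,"dz":0.0043,"yaw":0}
    - {"dx":0,"dy":0,"dz":0,"yaw":0}
    - {"dx":0,"dy":0,"dz":0,"yaw":0}

```text
t: 12.35
eef_pos: [540.9, -200.0, 278.4]
tcp_rot: [3.142, 0.0, -0.276]
ft_force: [0.0, -0.4, -1.4]
opening: 0.228
grip_force: 30.0
```

Run:
```python
from h import *
c=grab('scene');brush(c,state()['eef_pos'])
save(cv2.resize(c['color'][130:330,60:320],(780,600)),'c3.png')
```

```text
n 780 r 40.3 ctr [ 574.9 -210.   241.9] axis [-0.407  0.116  0.906] tilt_u 25.1 tip [ 638.5 -228.2  100.6]
 tip over floor along axis 78.4 off axis [-7.4  1.2 -4.3]
```

View pics/c3.png

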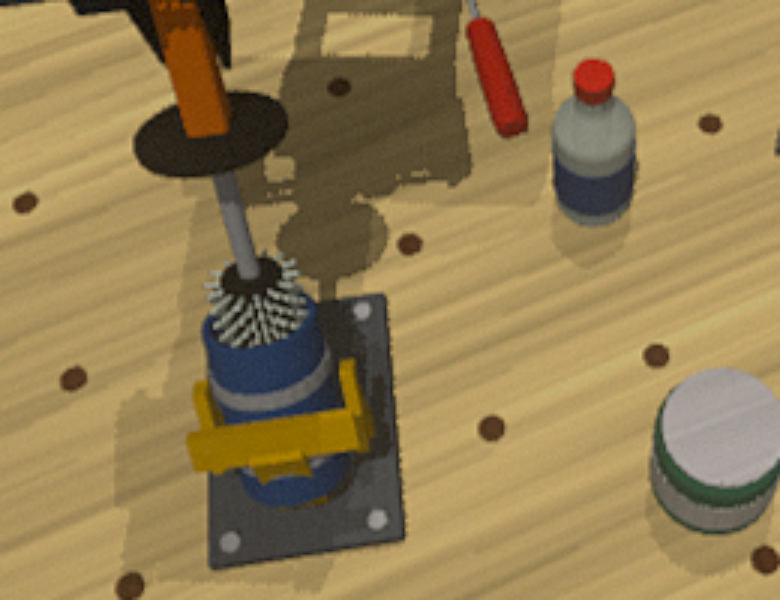

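The bristles show at the mouth, around (255,300), so the draw-up is done. Now down again.

Emit:
arm_command:
  deltas:
    - {"dx":0.0024,"dy":-0.0007,"dz":-0.0043,"yaw":0}
    - {"dx":0.0048,"dy":-0.0013,"dz":-0.0087,"yaw":0}
    - {"dx":0.0048,"dy":-0.0013,"dz":-0.0087,"yaw":0}
    - {"dx":0.0048,"dy":-0.0013,"dz":-0.0087,"yaw":0}
    - {"dx":0.0048,"dy":-0.0013,"dz":-0.0087,"yaw":0}
    - {"dx":0.0038,"dy":-0.001,"dz":-0.0069,"yaw":0}
    - {"dx":0.0029,"dy":-0.0008,"dz":-0.0052,"yaw":0}
    - {"dx":0.0024,"dy":-0.0007,"dz":-0.0043,"yaw":0}
    - {"dx":0.0019,"dy":-0.0005,"dz":-0.0034,"yaw":0}
    - {"dx":0.001,"dy":-0.0003,"dz":-0.0018,"yaw":0}
    - {"dx":0,"dy":0,"dz":0,"yaw":0}
    - {"dx":0,"dy":0,"dz":0,"yaw":0}
    - {"dx":0,"dy":0,"dz":0,"yaw":0}

```text
t: 13.7
eef_pos: [574.6, -209.3, 218.2]
tcp_rot: [3.141, -0.0, -0.276]
ft_force: [1.3, -0.8, -0.9]
opening: 0.231
grip_force: 30.0
```

Run:
```python
from h import *
c=grab('scene');brush(c,state()['eef_pos'])
```

```text
n 795 r 40.7 ctr [ 607.9 -219.4  181.3] axis [-0.411  0.121  0.903] tilt_u 25.4 tip [ 672.  -238.3   40.4]
 tip over floor along axis 8.8 off axis [-7.5  0.4 -4.2]
```

Emit:
arm_command:
  deltas:
    - {"dx":-0.0039,"dy":0.001,"dz":0.0069,"yaw":0}
    - {"dx":-0.0058,"dy":0.0016,"dz":0.0104,"yaw":0}
    - {"dx":-0.0058,"dy":0.0016,"dz":0.0104,"yaw":0}
    - {"dx":-0.0058,"dy":0.0016,"dz":0.0104,"yaw":0}
    - {"dx":-0.0077,"dy":0.0021,"dz":0.0139,"yaw":0}
    - {"dx":-0.0077,"dy":0.0021,"dz":0.0139,"yaw":0}
    - {"dx":-0.0077,"dy":0.0021,"dz":0.0139,"yaw":0}
    - {"dx":-0.0077,"dy":0.0021,"dz":0.0139,"yaw":0}
    - {"dx":-0.0077,"dy":0.0021,"dz":0.0139,"yaw":0}
    - {"dx":-0.0077,"dy":0.0021,"dz":0.0139,"yaw":0}
    - {"dx":0,"dy":0,"dz":0.02,"yaw":0}
    - {"dx":0,"dy":0,"dz":0.03,"yaw":0}
    - {"dx":0,"dy":0,"dz":0.02,"yaw":0}
    - {"dx":0,"dy":0,"dz":0,"yaw":0}
    - {"dx":0,"dy":0,"dz":0,"yaw":0}

```text
t: 15.25
eef_pos: [506.7, -190.7, 409.0]
tcp_rot: [3.142, 0.0, -0.276]
ft_force: [0.4, 0.5, -2.4]
opening: 0.23
grip_force: 30.0
```

Run:
```python
from h import *
c=grab('scene');brush(c,state()['eef_pos'])
P=pts(c);H=cv2.cvtColor(c['color'],cv2.COLOR_RGB2HSV);t=state()['eef_pos'];d=np.linalg.norm(P-(t+[95,-27,-165]),axis=2)<70
print(d.sum(),np.nanmedian(P[d],0),P[d].min(0),P[d].max(0))
save(cv2.resize(c['color'][0:270,0:360],(800,600)),'c4.png')
```

```text
n 761 r 40.9 ctr [ 540.  -201.5  372.3] axis [-0.407  0.116  0.906] tilt_u 25.0 tip [ 603.5 -219.6  231. ]
 tip over floor along axis 209.3 off axis [20.7 -7.6 12.7]
1499 [ 600.58906846 -214.78613589  273.48087804] [ 560.07289795 -244.57673234  232.61015614] [ 625.89242098 -187.27440341  307.21867156]
```

View pics/c4.png

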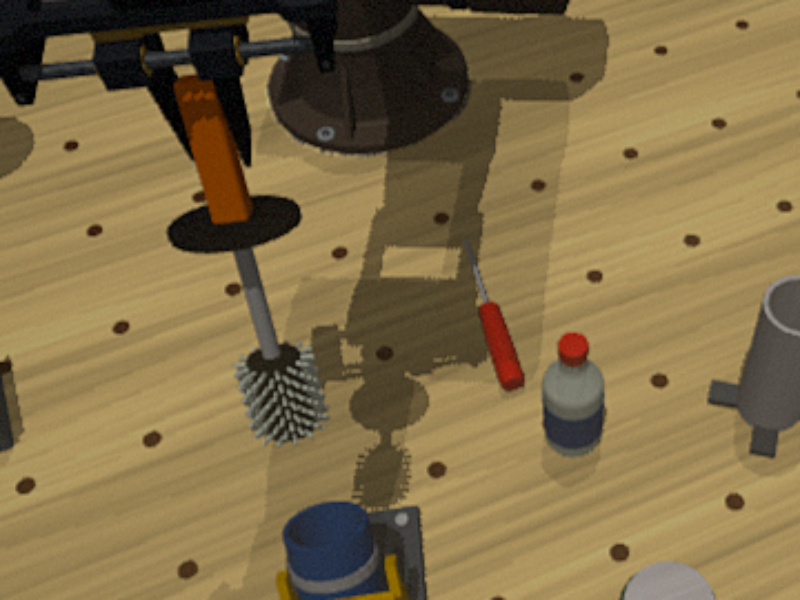

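The brush is clear of the cup, with its head at (283,400), held about 25° tilted. Before moving on, I'll check how the handle sits in the pads.

Run:
```python
from h import *
c=dict(np.load('scene.npz'));P=pts(c);H=cv2.cvtColor(c['color'],cv2.COLOR_RGB2HSV);t=np.array([506.7,-190.7,409.0])
m=(H[...,0]>3)&(H[...,0]<18)&(H[...,1]>170)&(np.linalg.norm(P-t,axis=2)<70)
Q=P[m];D=Q-t;u=D@U;w=D@np.array([.266,.964,0]);z=D[:,2]
for z0 in range(-45,50,8):
    k=abs(z-z0)<4
    if k.sum()>3:print(z0,k.sum(),'u',np.percentile(u[k],[3,97]).round(1),'w',np.percentile(w[k],[3,97]).round(1))
```

```text
-45 7 u [-20.8 -12.6] w [ 7.4 27.3]
-37 13 u [-45.6 -26.1] w [-37.1  34.7]
-29 100 u [-49.5 -27.7] w [-11.3  20.2]
-21 129 u [-41.6 -21.8] w [-10.6   9.7]
-13 134 u [-37.5 -18.4] w [-10.9   9.9]
-5 131 u [-33.4 -10.7] w [-9.7  9.9]
3 136 u [-29.9  -9.8] w [-10.4  11.2]
11 139 u [-26.3 -11.1] w [-10.7  10. ]
19 137 u [-22.4 -10.9] w [-11.1  10.4]
27 139 u [-18.6 -10.7] w [-11.4  10. ]
35 154 u [-14.8   6.3] w [-11.6   9.5]
43 97 u [-11.8  -0.7] w [-10.7  11.3]
```

Emit:
arm_command:
  deltas:
    - {"dx":0.0015,"dy":0.015,"dz":0,"yaw":0}
    - {"dx":0.0015,"dy":0.025,"dz":0,"yaw":0}
    - {"dx":0.0015,"dy":0.034,"dz":0,"yaw":0}
    - {"dx":0.0015,"dy":0.034,"dz":0,"yaw":0}
    - {"dx":0.0015,"dy":0.034,"dz":0,"yaw":0}
    - {"dx":0.0015,"dy":0.034,"dz":0,"yaw":0}
    - {"dx":0.0015,"dy":0.034,"dz":0,"yaw":0}
    - {"dx":0.0015,"dy":0.034,"dz":0,"yaw":0}
    - {"dx":0.0015,"dy":0.034,"dz":0,"yaw":0}
    - {"dx":0.0015,"dy":0.034,"dz":0,"yaw":0}
    - {"dx":0.0015,"dy":0.034,"dz":0,"yaw":0}
    - {"dx":0.0015,"dy":0.034,"dz":0,"yaw":0}
    - {"dx":0.0015,"dy":0.025,"dz":0,"yaw":0}
    - {"dx":0.0015,"dy":0.015,"dz":0,"yaw":0}
    - {"dx":0,"dy":0.001,"dz":-0.01,"yaw":0}
    - {"dx":0,"dy":0,"dz":-0.02,"yaw":0}
    - {"dx":0,"dy":0,"dz":-0.011,"yaw":0}
    - {"dx":0,"dy":0,"dz":0,"yaw":0}
    - {"dx":0,"dy":0,"dz":0,"yaw":0}

```text
t: 17.2
eef_pos: [528.2, 229.6, 368.6]
tcp_rot: [3.141, -0.0, -0.277]
ft_force: [0.4, 0.2, -1.1]
opening: 0.229
grip_force: 30.0
```

Run:
```python
from h import *
t=state()['eef_pos']
c=grab('scene');brush(c,t);b=grab('top');brush(b,t)
save(np.hstack([cv2.resize(c['color'][40:260,290:490],(400,440)),cv2.resize(b['color'][80:300,80:280],(400,440))]),'c5.png')
```

```text
n 467 r 40.3 ctr [561.8 218.1 332.5] axis [-0.4    0.108  0.91 ] tilt_u 24.5 tip [624.1 201.3 190.5]
 tip over floor along axis 220.3 off axis [ 46.6 411.8 -37.3]
n 961 r 39.5 ctr [562.  220.1 332.4] axis [-0.41   0.112  0.905] tilt_u 25.1 tip [626.  202.7 191.2]
 tip over floor along axis 220.2 off axis [ 48.4 413.2 -36.5]
```

View pics/c5.png

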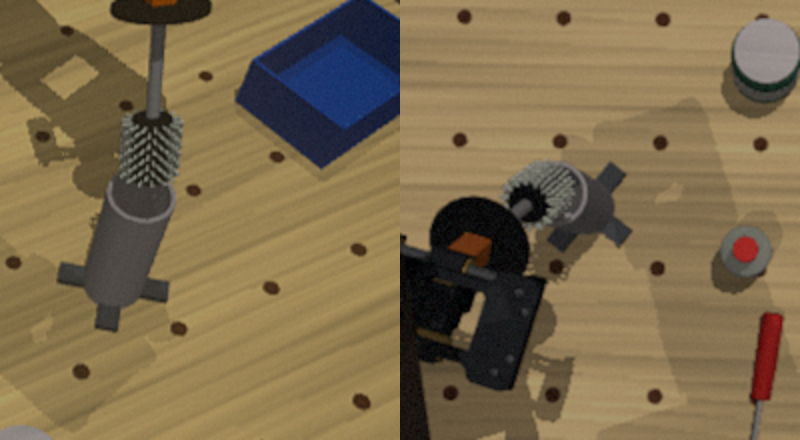

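The tilted head sits over the holder mouth, with the tip about 6 mm off centre on the far side, as planned. Descend.

Emit:
arm_command:
  deltas:
    - {"dx":0,"dy":0,"dz":-0.01,"yaw":0}
    - {"dx":0,"dy":0,"dz":-0.01,"yaw":0}
    - {"dx":0,"dy":0,"dz":-0.01,"yaw":0}
    - {"dx":0,"dy":0,"dz":-0.01,"yaw":0}
    - {"dx":0,"dy":0,"dz":-0.01,"yaw":0}
    - {"dx":0,"dy":0,"dz":0,"yaw":0}

```text
t: 17.9
eef_pos: [527.6, 230.0, 316.6]
tcp_rot: [3.14, 0.002, -0.276]
ft_force: [-0.2, -0.5, -1.6]
opening: 0.23
grip_force: 30.0
```

Run:
```python
from h import *
t=state()['eef_pos']
brush(grab('top'),t)
```

```text
n 818 r 39.8 ctr [562.  220.2 280.3] axis [-0.415  0.116  0.902] tilt_u 25.6 tip [626.8 202.  139.6]
 tip over floor along axis 175.0 off axis [ 27.5 418.5 -49. ]
```

Emit:
arm_command:
  deltas:
    - {"dx":0.006,"dy":-0.0017,"dz":0.0015,"yaw":0}
    - {"dx":0.0072,"dy":-0.002,"dz":0.0015,"yaw":0}
    - {"dx":0.0072,"dy":-0.002,"dz":0.0015,"yaw":0}
    - {"dx":0.0072,"dy":-0.002,"dz":0.0015,"yaw":0}
    - {"dx":0.0072,"dy":-0.002,"dz":0.0015,"yaw":0}
    - {"dx":0.0072,"dy":-0.002,"dz":0.0015,"yaw":0}
    - {"dx":0.0072,"dy":-0.002,"dz":0,"yaw":0}
    - {"dx":0,"dy":0,"dz":0,"yaw":0}

```text
t: 18.75
eef_pos: [578.3, 216.1, 327.0]
tcp_rot: [3.142, -0.0, -0.277]
ft_force: [-0.8, 0.6, -1.7]
opening: 0.226
grip_force: 30.0
```

Run:
```python
from h import *
t=state()['eef_pos']
brush(grab('top'),t);brush(grab('scene'),t)
```

```text
n 481 r 39.6 ctr [596.4 210.9 285.1] axis [-0.222  0.06   0.973] tilt_u 13.3 tip [631.  201.6 133.3]
 tip over floor along axis 167.5 off axis [ 28.1 419.1 -48.7]
n 783 r 41.7 ctr [595.4 209.5 285.4] axis [-0.221  0.06   0.973] tilt_u 13.2 tip [629.8 200.2 133.5]
 tip over floor along axis 168.1 off axis [ 27.1 417.6 -49. ]
```

Emit:
arm_command:
  deltas:
    - {"dx":0.006,"dy":-0.0017,"dz":0,"yaw":0}
    - {"dx":0.0072,"dy":-0.002,"dz":0,"yaw":0}
    - {"dx":0.0072,"dy":-0.002,"dz":0,"yaw":0}
    - {"dx":0.0072,"dy":-0.002,"dz":-0.001,"yaw":0}
    - {"dx":0.0072,"dy":-0.002,"dz":-0.001,"yaw":0}
    - {"dx":0.0072,"dy":-0.002,"dz":-0.001,"yaw":0}
    - {"dx":0.0072,"dy":-0.002,"dz":-0.001,"yaw":0}
    - {"dx":0.0034,"dy":-0.001,"dz":-0.001,"yaw":0}
    - {"dx":0,"dy":0,"dz":0,"yaw":0}

```text
t: 19.75
eef_pos: [630.5, 201.5, 321.8]
tcp_rot: [3.141, -0.0, -0.276]
ft_force: [-1.0, 0.7, -1.2]
opening: 0.23
grip_force: 30.0
```

Run:
```python
from h import *
t=state()['eef_pos']
brush(grab('scene'),t)
```

```text
n 992 r 40.6 ctr [630.1 200.6 278.3] axis [-0.001 -0.003  1.   ] tilt_u 0.0 tip [630.3 201.  122.3]
 tip over floor along axis 158.3 off axis [ 22.8 419.8 -51.7]
```

Upright again. I'll centre it over the holder and lower.

Emit:
arm_command:
  deltas:
    - {"dx":-0.006,"dy":0.0018,"dz":0,"yaw":0}
    - {"dx":-0.0055,"dy":0.0017,"dz":-0.005,"yaw":0}
    - {"dx":0,"dy":0,"dz":-0.012,"yaw":0}
    - {"dx":0,"dy":0,"dz":-0.015,"yaw":0}
    - {"dx":0,"dy":0,"dz":-0.015,"yaw":0}
    - {"dx":0,"dy":0,"dz":-0.015,"yaw":0}
    - {"dx":0,"dy":0,"dz":-0.015,"yaw":0}
    - {"dx":0,"dy":0,"dz":-0.012,"yaw":0}
    - {"dx":0,"dy":0,"dz":-0.01,"yaw":0}
    - {"dx":0,"dy":0,"dz":-0.007,"yaw":0}
    - {"dx":0,"dy":0,"dz":-0.004,"yaw":0}
    - {"dx":0,"dy":0,"dz":0,"yaw":0}
    - {"dx":0,"dy":0,"dz":0,"yaw":0}

```text
t: 21.1
eef_pos: [618.5, 205.3, 212.8]
tcp_rot: [-3.141, -0.001, -0.276]
ft_force: [0.5, -0.4, -1.6]
opening: 0.23
grip_force: 30.0
```

Run:
```python
from h import *
t=state()['eef_pos']
brush(grab('scene'),t)
```

```text
n 747 r 40.4 ctr [617.9 203.5 169.1] axis [-0.002 -0.001  1.   ] tilt_u 0.1 tip [618.3 203.6  13.1]
 tip over floor along axis 69.8 off axis [-31.8 434.2 -84.4]
```

Emit:
arm_command:
  deltas:
    - {"dx":0,"dy":0,"dz":-0.0015,"yaw":0}
    - {"dx":0,"dy":0,"dz":-0.001,"yaw":0}
    - {"dx":0,"dy":0,"dz":0,"yaw":0}

```text
t: 21.45
eef_pos: [618.4, 205.3, 210.0]
tcp_rot: [-3.142, -0.0, -0.276]
ft_force: [0.3, 0.2, -1.7]
opening: 0.228
grip_force: 30.0
```

Emit:
arm_command:
  deltas:
    - {"dx":0,"dy":0,"dz":0,"yaw":0}
    - {"dx":0,"dy":0,"dz":0,"yaw":0}
    - {"dx":0,"dy":0,"dz":0,"yaw":0}
    - {"dx":0,"dy":0,"dz":0,"yaw":0}
    - {"dx":0,"dy":0,"dz":0,"yaw":0}
    - {"dx":0,"dy":0,"dz":0,"yaw":0}
  gripper: 0.07

```text
t: 22.05
eef_pos: [618.4, 205.2, 209.9]
tcp_rot: [3.142, 0.0, -0.276]
ft_force: [0.1, -0.2, 0.2]
opening: 0.681
grip_force: 0.0
```

Emit:
arm_command:
  deltas:
    - {"dx":0,"dy":0,"dz":0.01,"yaw":0}
    - {"dx":0,"dy":0,"dz":0.02,"yaw":0}
    - {"dx":0,"dy":0,"dz":0.03,"yaw":0}
    - {"dx":0,"dy":0,"dz":0.03,"yaw":0}
    - {"dx":0,"dy":0,"dz":0.03,"yaw":0}
    - {"dx":-0.03,"dy":0,"dz":0.02,"yaw":0}
    - {"dx":-0.04,"dy":0,"dz":0,"yaw":0}
    - {"dx":-0.03,"dy":0,"dz":0,"yaw":0}
    - {"dx":0,"dy":0,"dz":0,"yaw":0}
    - {"dx":0,"dy":0,"dz":0,"yaw":0}

```text
t: 23.05
eef_pos: [518.4, 205.4, 351.1]
tcp_rot: [-3.141, -0.002, -0.276]
ft_force: [-0.3, -0.8, 0.2]
opening: 0.74
grip_force: 0.0
```

Run:
```python
from h import *
a=grab('scene');brush(a,[619,205,211])
save(cv2.resize(a['color'],(800,600)),'e.png')
```

```text
n 753 r 40.8 ctr [617.6 203.  166.5] axis [ 0.003 -0.007  1.   ] tilt_u -0.3 tip [617.2 204.1  10.5]
 tip over floor along axis 68.1 off axis [-33.6 434.8 -85.5]
```

View pics/e.png

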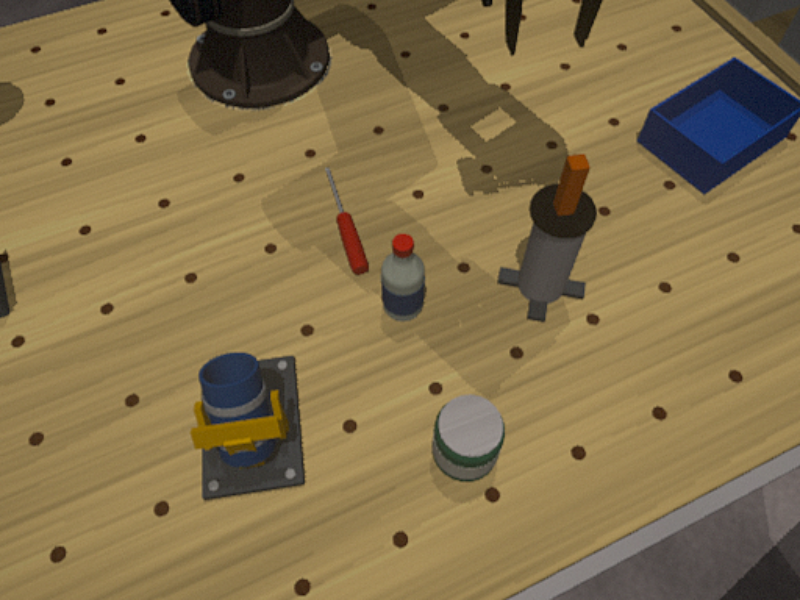

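The brush stands upright in its holder with the disc on the rim at (563,210). The bystanders are where they started and the gripper is clear, so I'm handing it in.

```bash
python3 -c "
from cell import job_done
print(job_done())"
```

```text
the job is handed in; nothing more can be done
None
```

The job is handed in at about 23 s: the cup was scrubbed down, up and down again, and the brush was put back upright in its holder and released; the last picture shows the bystanders where they started, but no verdict came back.

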